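Lift the roller rack out of a film processing tank

ROBOT

A 6-joint arm with a two-finger parallel gripper is mounted at the origin on the work surface. World frame = base frame: x ahead of the robot, y to its left, z up, the work surface at z = 0. Lengths are in m, angles in degrees, forces in N, time in s.
With the tool pointing down it reaches from about 0.325 to 0.85 m from the base axis. Payload 15.5 kg.
Tool frame: the origin (TCP) lies at the very end of the fingers, on their centre line; the grasp point (between the pads) lies behind it (grip_depth is the z of the grasp point in the tool frame, in m); z points along the fingers, y is the line along which they close (so a half turn about z gives the same grasp; the last joint's range is limited). The gripper opens to 91 mm and grips with 3 to 60 N. Pads are 32 mm wide; open, the fingers measure 118 mm over their backs; the gripper's body (76 mm by 178 mm) begins 60 mm behind the grasp point.
Start: joints at [-75.946, 28.281, 77.091, -0, 74.628, -5.472], TCP at [0.209, -0.589, 0.183] pointing down, gripper open.
Joint ranges: [-166.48, 166.48], [-47.26, 123.95], [12.59, 153.08], [-70.14, 250.14], [6.76, 159.57], [-176.63, 176.63]. Speed limits (degrees/s): [108.29, 108.29, 147.25, 172.46, 172.46, 172.46].

INTERFACE

Orientations are given as a 3x3 rotation matrix whose columns are the frame's x, y, z axes.
In Python, from bench import * gives the robot as it stands.
- The arm moves only by the tool move_arm, never from a script. Its argument "targets" is a list of rows, each an object of numbers: "x", "y", "z": the shift along the tool's x, y, z in m; "ax", "ay", "az": the turn, a rotation vector about the tool's x, y, z in degrees; "gripper": the opening, from 0 (shut) to 1 (fully open). In form: [{"x": .., "y": .., "z": .., "ax": .., "ay": .., "az": .., "gripper": ..}, ...]. A call has 1 to 20 rows; each row is the pose to reach, as a shift and turn from the pose commanded when the call began, along the tool's axes at that moment; what a row does not reach only later rows make up. A row lasts 1/8 s, in which the tool goes at most 62.5 mm and 10.7 degrees, less where a joint would pass 70% of its speed; a pose out of reach is approached as far as the arm can. A call with a gripper value outside its range is refused whole. The fingers move at their own pace and stop on an object; "squeeze" is the grip in N (left out, the last holds). Time passes only in rows, so rows that repeat a pose let the fingers close. It gives the time, the measured TCP pose, the force, the opening and the grip force at its end, in the units of the state.
- get_obs(): the state, without advancing time (a new reading comes with each control period).
- read_camera(name): name is "scene" or "side" or "wrist"; returns a dict with "image" (384x512x3 uint8, red, green, blue), "z_map" (384x512 float32, m along the optical axis (not along the pixel's ray), 0 where there is no reading), "camera_matrix" (3x3 intrinsics, pixels), "k1" (the pictures are not rectified: a ray, as slopes to the right and down, at radius r is drawn at 1 + k1 r^2 times it, then the intrinsics apply), "world_from_camera" (4x4, takes a point from camera to world coordinates). Camera axes: x right, y up, looking along -z (the intrinsics and any distortion apply to the point x, -y, -z); pixel columns grow to the right and rows downward; lengths in m; the calibration is good to about 2 mm. A picture is of the moment at which its call begins.
- job_done(): hands the job in; it is judged then, once.
The state is a dict: "t": time; "joint_pos": joint angles; "qd": joint speeds; "effort": joint torques, N m; "tool_pos": TCP position; "ee_rot": TCP orientation; "contact_force": force on the tool from outside, world axes, zero at the start; "wrist_torque": the same for the moment, N m; "width": finger opening in m; "grip_force": force on a finger pad.
Only numpy, scipy, OpenCV 4.12 (cv2) and the standard library are available. Lean on these libraries where they do the work, as an engineer would, in place of code of your own. Each camera call takes 0.05 s, during which the arm holds its last target. There are 200 camera calls.

TASK

Open the grey film-processing tank: lift its loose cover plate straight up off the two locating pins and lay it flat, handle up, in the middle of the black rubber mat; set it down, do not drop it. Then take the roller rack inside the tank by the upright tab on its top, lift it straight up until its underside is about 5 cm above the tank's rim, and hold it there over the tank, level and still, for at least three seconds to drip off: the job finishes while you are still holding it up, so never let it go. Leave the other things on the bench where they are.

Things in the scene. Friction and masses are not known exactly. Their poses are not given: they have to be found in the camera images.
- tank: Grey open-topped tank fixed to the bench, 176 (x) x 202 (y) x 110 mm high, floor 8 mm. Origin: centre of underside, z up. Opening 160 (x) x 158 (y). The -y and +y rims are 22 wide, each with an upright steel pin 8 thick, 14 high, at x = 0, y = -89 / +89. Guides 32 high on its floor hold the rack's foot with 4 mm play per side. Stands left or right, yaw varies.
- cover: Loose aluminium plate, 176 (x) x 202 (y) x 6 mm, about 0.3 kg, lying on the tank's rim (110 mm up), its two 11 mm holes (x = 0, y = -89 / +89) over the pins. Origin: centre of the plate's underside, z up. Black bar handle along y: 14 (x) x 90 (y) x 14 (z) mm, its centre 38 above the origin, on two feet at y = -38 / +38, 25 mm of free height under the bar.
- rack: Roller rack, 60 (x) x 124 (y) mm (shaft ends to 130), about 0.42 kg, black end plates and rollers, on the tank's floor (origin 8 mm up) under the cover. Origin: centre of underside, z up. Frame top 60 above it; from there a central white grip tab, 10 (x) x 50 (y) mm, rises to 94 (8 mm below the tank's rim). Centre of mass under the tab.
- mat: Black rubber mat, fixed flat on the bench, on the other side from the tank, 230 (x) x 220 (y) x 4 mm. Origin: centre of underside, z up.
- beaker: Bystander: white plastic beaker, 72 mm wide, 90 mm high, standing on the bench. Origin at the centre of its underside.
- bottle: Bystander: grey chemical bottle with black cap, 60 mm wide, 130 mm high. Origin at the centre of its underside.
- cassette: Bystander: black film cassette, 25 mm wide, 50 mm high, standing. Origin at the centre of its underside.
- loupe: Bystander: black magnifying loupe, 48 mm wide, 42 mm high. Origin at the centre of its underside.

How it is judged:
By the outcome, as a careful person would: the job done as asked, in the order asked, and still so for the second after the job is handed in, while the arm keeps its last pose, push and grip.
It also fails if it takes over 70 s, if anything falls off the work surface, if the arm or the gripper's body presses on something with over 40 N, if the wrist force passes 120 N, or if a joint passes its speed limit or range.

## Working session

There is one attempt and no reset: what is moved stays moved. The work goes in short steps, Python scripts to look and compute and a tool call to move; the robot and the scene stay as the last step left them, time stands still between calls to the robot, and variables do not carry over. Pictures are saved under pics/ and viewed, at most 10 in all, crops included, and the job is handed in when it is done.

Besides the shell and the picture viewer there is one more tool, called after ">>>" by a JSON object that holds its "fn" and its "kwargs". move_arm: Moves the arm, as the interface text tells. Its arguments: {"type":"object","properties":{"targets":{"type":"array","items":{"type":"object","properties":{"x":{"type":"number"},"y":{"type":"number"},"z":{"type":"number"},"ax":{"type":"number"},"ay":{"type":"number"},"az":{"type":"number"},"gripper":{"type":"number"}}}},"squeeze":{"type":"number"}},"required":["targets"]}

```bash
mkdir -p pics; ls; cat > h.py <<'E'
from bench import *
import numpy as np, cv2
def cloud(c):
    K=c["camera_matrix"];z=c["z_map"];h,w=z.shape
    u,v=np.meshgrid(np.arange(w),np.arange(h))
    p=cv2.undistortPoints(np.stack([u,v],-1).reshape(-1,1,2).astype(float),K,np.array([c["k1"],0,0,0,0.])).reshape(h,w,2) if False else None
    a=(u-K[0,2])/K[0,0];b=(v-K[1,2])/K[1,1];s=np.ones_like(a)
    for _ in range(10): s=1+c["k1"]*((a/s)**2+(b/s)**2)
    a=a/s;b=b/s
    P=np.stack([a*z,-b*z,-z,np.ones_like(z)],-1)@c["world_from_camera"].T
    P=P[...,:3]; P[z==0]=np.nan
    return P
def save(n,im): cv2.imwrite("pics/"+n+".png",im[...,::-1])
E
python3 - <<'E'
from h import *
o=get_obs(); print({k:np.round(o[k],3) for k in("t","tool_pos","ee_rot","contact_force","width")},[k for k in o])
a=read_camera("scene");b=read_camera("side")
save("a",np.vstack([a["image"],b["image"]])[:, :] if 0 else cv2.resize(np.hstack([a["image"],b["image"]]),(800,300)))
np.save("a.npy",a,allow_pickle=True)
for c in(a,b): print(c["world_from_camera"].round(3),c["camera_matrix"].round(1),c["k1"],(c["z_map"]==0).mean())
import bench; print([x for x in dir(bench) if x[0]!='_'])
E
```

```text
pics
{'t': np.float64(0.0), 'tool_pos': array([ 0.209, -0.589,  0.183]), 'ee_rot': array([[ 0.942,  0.334, -0.   ],
       [ 0.334, -0.942,  0.001],
       [ 0.   , -0.001, -1.   ]]), 'contact_force': array([-0.037, -1.014, -0.562]), 'width': np.float64(0.091)} ['t', 'joint_pos', 'qd', 'effort', 'tool_pos', 'ee_rot', 'contact_force', 'wrist_torque', 'grip_force', 'width']
[[ 0.823 -0.302  0.48   1.236]
 [ 0.567  0.405 -0.718 -0.829]
 [ 0.023  0.863  0.505  0.764]
 [ 0.     0.     0.     1.   ]] [[442.9   0.  254. ]
 [  0.  442.9 192.3]
 [  0.    0.    1. ]] -0.020956642634965446 0.0039825439453125
[[ 0.996  0.073 -0.057  0.585]
 [-0.091  0.663 -0.743 -0.492]
 [-0.017  0.745  0.667  0.638]
 [ 0.     0.     0.     1.   ]] [[353.1   0.  253.6]
 [  0.  353.1 192.4]
 [  0.    0.    1. ]] 0.015522230828760829 0.003946940104166667
['IKError', 'get_obs', 'grip_depth', 'job_done', 'read_camera']
```

View pics/a.png

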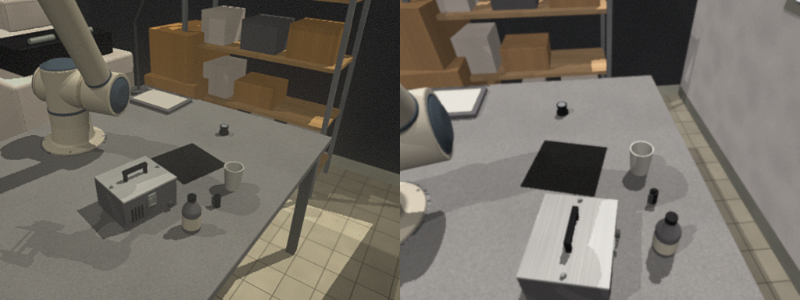

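The pictures show the covered tank on the right (side view about (575,240) of 800x300) with the handle across its top, and the mat on the left (565,167). The beaker, cassette and bottle stand farther out, and the loupe is at the back. Next I'll measure the tank and mat from depth.

```bash
cat >> h.py <<'E'
def rect(P,m):
    q=P[m][:,:2]*1000
    r=cv2.minAreaRect(q.astype(np.float32)); return [np.round(x,1).tolist() for x in r],len(q)
def big(m):
    n,l,s,_=cv2.connectedComponentsWithStats(m.astype(np.uint8)); return l==1+np.argmax(s[1:,4])
E
python3 - <<'E'
from h import *
for n in("scene","side"):
    c=read_camera(n);P=cloud(c);I=c["image"].astype(int);z=P[...,2];x,y=P[...,0],P[...,1]
    near=(x>.2)&(x<1)&(abs(y)<.7)
    top=big(near&(abs(z-.116)<.008)&(I.sum(2)>200)); print(n,"cover",rect(P,top),np.median(z[top]))
    t=np.zeros_like(top,np.uint8); cv2.fillConvexPoly(t,cv2.convexHull(np.argwhere(top)[:,::-1].astype(np.int32)),1)
    hd=near&(z>.146)&(z<.165)&(I.max(2)<70)&(cv2.dilate(t,np.ones((60,60)))>0)
    hd=big(hd);print("handle",rect(P,hd),np.median(z[hd]))
    g=near&(abs(z)<.012)&(I.max(2)<40); g=big(cv2.morphologyEx(g.astype(np.uint8),cv2.MORPH_OPEN,np.ones((5,5)))); print("mat",rect(P,g),np.median(z[g]))
    k,l,s,_=cv2.connectedComponentsWithStats((near&(z>.02)&(z<.14)).astype(np.uint8))
    for i in range(1,k):
        if s[i,4]>60: print("obj",rect(P,l==i),np.nanmax(z[l==i]).round(3))
print(grip_depth)
E
```

```text
scene cover ([[552.1, -171.0], [206.2, 180.3], 77.5], 3063) 0.11510826475092573
handle ([[551.9, -173.4], [86.2, 20.3], 73.5], 176) 0.15294384513355486Traceback (most recent call last):
  File "<stdin>", line 9, in <module>
  File "h.py", line 18, in big
    n,l,s,_=cv2.connectedComponentsWithStats(m.astype(np.uint8)); return l==1+np.argmax(s[1:,4])
                                                                              ~~~~~~~~~^^^^^^^^^
    return _wrapfunc(a, 'argmax', axis=axis, out=out, **kwds)
    return bound(*args, **kwds)
ValueError: attempt to get argmax of an empty sequence
```

```bash
python3 - <<'E'
from h import *
for n in("scene","side"):
    c=read_camera(n);P=cloud(c);I=c["image"].astype(int);z=P[...,2];x,y=P[...,0],P[...,1]
    near=(x>.2)&(x<1)&(abs(y)<.7)
    if n=="side":
        top=big(near&(abs(z-.116)<.008)&(I.sum(2)>200)); print(n,"cover",rect(P,top),np.median(z[top]))
        hd=big(near&(z>.146)&(z<.165)&(I.max(2)<90)&(abs(x-.552)<.08)&(abs(y+.17)<.08));print("handle",rect(P,hd),np.median(z[hd]))
    r=near&(abs(z)<.012)&(abs(x-.55)<.08)&(abs(y-.08)<.06);print(r.sum(),np.percentile(I.max(2)[r],[5,50,95]))
    th=np.percentile(I.max(2)[r],50)+15
    g=near&(abs(z)<.015)&(I.max(2)<th)&(y>-.1); g=big(cv2.morphologyEx(g.astype(np.uint8),cv2.MORPH_OPEN,np.ones((5,5)))); print("mat",rect(P,g),np.median(z[g]))
    k,l,s,_=cv2.connectedComponentsWithStats((near&(z>.02)&(z<.14)).astype(np.uint8))
    for i in range(1,k):
        if s[i,4]>60: print("obj",rect(P,l==i),np.nanmax(z[l==i]).round(3))
print(grip_depth)
E
```

```text
1002 [41. 48. 95.]
mat ([[531.8, 153.7], [220.0, 235.7], 72.9], 2468) 0.0031869696344444254
obj ([[513.8, 458.5], [37.9, 48.5], 32.0], 96) 0.045
obj ([[557.5, -172.4], [207.0, 193.5], 77.6], 6001) 0.14
obj ([[760.3, 108.7], [71.2, 72.4], 13.8], 704) 0.091
obj ([[772.5, -165.3], [58.6, 47.5], 26.0], 939) 0.133
obj ([[771.4, -22.2], [30.8, 21.1], 34.1], 122) 0.051
side cover ([[550.5, -169.6], [204.7, 176.3], 77.4], 11570) 0.1166370366252284
handle ([[551.2, -170.8], [88.6, 13.3], 77.4], 453) 0.15528756284455586
2360 [ 25.  30. 135.]
mat ([[529.9, 152.5], [217.1, 225.1], 73.7], 5310) 0.004157518322795983
obj ([[513.8, 462.2], [38.9, 41.9], 24.9], 142) 0.045
obj ([[760.5, 111.2], [70.2, 69.9], 75.0], 1003) 0.092
obj ([[770.6, -17.5], [23.6, 26.4], 72.5], 173) 0.052
obj ([[555.9, -171.0], [205.0, 187.5], 77.4], 14078) 0.14
obj ([[763.7, -162.1], [50.6, 60.1], 63.0], 1519) 0.133
-0.0188
```

>>> {"fn": "move_arm", "kwargs": {"targets": [{"x": 0.02, "y": -0.012, "z": -0.02, "az": -3, "gripper": 1}, {"x": 0.06, "y": -0.036, "z": -0.05, "az": -8}, {"x": 0.11, "y": -0.066, "z": -0.08, "az": -14}, {"x": 0.16, "y": -0.096, "z": -0.08, "az": -20}, {"x": 0.21, "y": -0.126, "z": -0.08, "az": -26}, {"x": 0.26, "y": -0.156, "z": -0.08, "az": -32}, {"x": 0.31, "y": -0.187, "z": -0.08, "az": -38}, {"x": 0.36, "y": -0.218, "z": -0.08, "az": -45}, {"x": 0.41, "y": -0.248, "z": -0.08, "az": -51}, {"x": 0.445, "y": -0.27, "z": -0.08, "az": -56}, {"x": 0.462, "y": -0.281, "z": -0.08, "az": -58}, {"x": 0.462, "y": -0.281, "z": -0.08, "az": -58}, {"x": 0.462, "y": -0.281, "z": -0.08, "az": -58}, {"x": 0.462, "y": -0.281, "z": -0.08, "az": -58}]}}

```text
invalid input at $.targets[0]: expected keys x, y, z, ax, ay, az, gripper
```

```bash
python3 - <<'E'
from h import *
o=get_obs(); print(o["t"],o["tool_pos"].round(4),o["ee_rot"].round(3),o["joint_pos"])
c=read_camera("wrist");P=cloud(c);I=c["image"].astype(int);save("w1",c["image"])
z=P[...,2];x,y=P[...,0],P[...,1];near=(abs(x-.55)<.15)&(abs(y+.17)<.15)
hd=near&(z>.146)&(z<.165); 
try: hd=big(hd);print("handle",rect(P,hd),np.median(z[hd]))
except Exception as e: print(e)
top=big(near&(abs(z-.116)<.008));print("cover",rect(P,top),np.median(z[top]))
E
```

```text
0.25 [ 0.2089 -0.5889  0.183 ] [[ 0.942  0.334 -0.   ]
 [ 0.334 -0.942  0.001]
 [ 0.    -0.001 -1.   ]] [-7.59448221e+01  2.82970081e+01  7.71043198e+01 -2.65999564e-04
  7.46286939e+01 -5.47154837e+00]
attempt to get argmax of an empty sequenceTraceback (most recent call last):
  File "<stdin>", line 8, in <module>
  File "h.py", line 18, in big
    n,l,s,_=cv2.connectedComponentsWithStats(m.astype(np.uint8)); return l==1+np.argmax(s[1:,4])
                                                                              ~~~~~~~~~^^^^^^^^^
    return _wrapfunc(a, 'argmax', axis=axis, out=out, **kwds)
    return bound(*args, **kwds)
ValueError: attempt to get argmax of an empty sequence
```

View pics/w1.png

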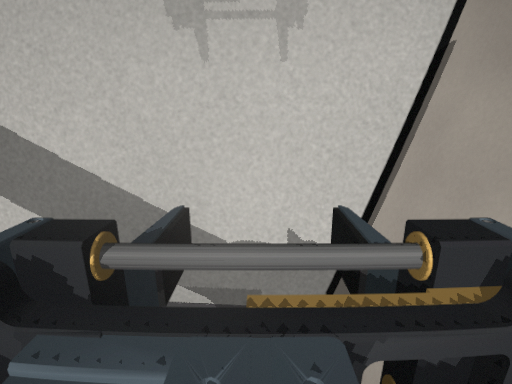

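All seven keys are needed, so the arm did not move. The wrist view shows only the fingers (tips at about (185,210) and (335,210)) over bare bench.

>>> {"fn": "move_arm", "kwargs": {"targets": [{"x": 0.02, "y": -0.012, "z": -0.02, "ax": 0, "ay": 0, "az": -3, "gripper": 1}, {"x": 0.06, "y": -0.036, "z": -0.05, "ax": 0, "ay": 0, "az": -8, "gripper": 1}, {"x": 0.11, "y": -0.066, "z": -0.08, "ax": 0, "ay": 0, "az": -14, "gripper": 1}, {"x": 0.16, "y": -0.096, "z": -0.08, "ax": 0, "ay": 0, "az": -20, "gripper": 1}, {"x": 0.21, "y": -0.126, "z": -0.08, "ax": 0, "ay": 0, "az": -26, "gripper": 1}, {"x": 0.26, "y": -0.156, "z": -0.08, "ax": 0, "ay": 0, "az": -32, "gripper": 1}, {"x": 0.31, "y": -0.187, "z": -0.08, "ax": 0, "ay": 0, "az": -38, "gripper": 1}, {"x": 0.36, "y": -0.218, "z": -0.08, "ax": 0, "ay": 0, "az": -45, "gripper": 1}, {"x": 0.41, "y": -0.248, "z": -0.08, "ax": 0, "ay": 0, "az": -51, "gripper": 1}, {"x": 0.445, "y": -0.27, "z": -0.08, "ax": 0, "ay": 0, "az": -56, "gripper": 1}, {"x": 0.462, "y": -0.281, "z": -0.08, "ax": 0, "ay": 0, "az": -58, "gripper": 1}, {"x": 0.462, "y": -0.281, "z": -0.08, "ax": 0, "ay": 0, "az": -58, "gripper": 1}, {"x": 0.462, "y": -0.281, "z": -0.08, "ax": 0, "ay": 0, "az": -58, "gripper": 1}, {"x": 0.462, "y": -0.281, "z": -0.08, "ax": 0, "ay": 0, "az": -58, "gripper": 1}]}}

```text
t: 2.05
tool_pos: [0.5498, -0.1708, 0.2634]
ee_rot: [[0.218, 0.976, -0.0], [0.976, -0.218, -0.0], [-0.0, 0.0, -1.0]]
contact_force: [-0.5, 0.2, -0.2]
width: 0.0912
grip_force: 0.0
```

```bash
python3 - <<'E'
from h import *
o=get_obs(); print(o["t"],o["tool_pos"].round(4),o["ee_rot"].round(3),o["joint_pos"])
c=read_camera("wrist");P=cloud(c);I=c["image"].astype(int);save("w2",c["image"])
z=P[...,2];x,y=P[...,0],P[...,1];near=(abs(x-.55)<.15)&(abs(y+.17)<.15)
for nm,m in(("handle",near&(z>.146)&(z<.165)),("cover",near&(abs(z-.116)<.008))):
  if m.sum()>9:
    m=big(m);print(nm,rect(P,m),np.median(z[m]))
E
```

```text
2.05 [ 0.5498 -0.1708  0.2634] [[ 0.218  0.976 -0.   ]
 [ 0.976 -0.218 -0.   ]
 [-0.     0.    -1.   ]] [-2.31913586e+01  2.03854320e+01  7.74596200e+01 -8.74717780e-03
  8.21528076e+01 -1.06102201e+01]
handle ([[550.6, -167.8], [89.2, 13.1], 77.7], 936) 0.1548231828474531
cover ([[551.6, -165.1], [194.7, 177.4], 77.4], 20437) 0.11596298784870562
```

View pics/w2.png

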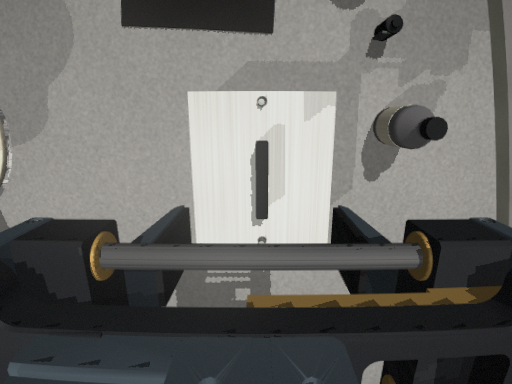

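The wrist view shows the cover centred at about (262,165), its handle at (262,140–218) lined up midway between the fingers. Now I'll go down and grip.

>>> {"fn": "move_arm", "kwargs": {"targets": [{"x": 0.001, "y": 0.001, "z": 0.03, "ax": 0, "ay": 0, "az": 0, "gripper": 1}, {"x": 0.001, "y": 0.001, "z": 0.07, "ax": 0, "ay": 0, "az": 0, "gripper": 1}, {"x": 0.001, "y": 0.001, "z": 0.1, "ax": 0, "ay": 0, "az": 0, "gripper": 1}, {"x": 0.001, "y": 0.001, "z": 0.12, "ax": 0, "ay": 0, "az": 0, "gripper": 1}, {"x": 0.001, "y": 0.001, "z": 0.13, "ax": 0, "ay": 0, "az": 0, "gripper": 1}, {"x": 0.001, "y": 0.001, "z": 0.134, "ax": 0, "ay": 0, "az": 0, "gripper": 1}, {"x": 0.001, "y": 0.001, "z": 0.134, "ax": 0, "ay": 0, "az": 0, "gripper": 0.4}, {"x": 0.001, "y": 0.001, "z": 0.134, "ax": 0, "ay": 0, "az": 0, "gripper": 0.1}, {"x": 0.001, "y": 0.001, "z": 0.134, "ax": 0, "ay": 0, "az": 0, "gripper": 0.05}, {"x": 0.001, "y": 0.001, "z": 0.134, "ax": 0, "ay": 0, "az": 0, "gripper": 0}, {"x": 0.001, "y": 0.001, "z": 0.134, "ax": 0, "ay": 0, "az": 0, "gripper": 0}, {"x": 0.001, "y": 0.001, "z": 0.134, "ax": 0, "ay": 0, "az": 0, "gripper": 0}], "squeeze": 35}}

```text
t: 3.6
tool_pos: [0.5516, -0.169, 0.1292]
ee_rot: [[0.216, 0.976, 0.0], [0.976, -0.216, -0.0], [-0.0, 0.0, -1.0]]
contact_force: [-0.3, -0.9, 0.5]
width: 0.0338
grip_force: 0.0
```

Still closing; I'll wait, then lift slowly.

>>> {"fn": "move_arm", "kwargs": {"targets": [{"x": 0, "y": 0, "z": 0, "ax": 0, "ay": 0, "az": 0, "gripper": 0}, {"x": 0, "y": 0, "z": 0, "ax": 0, "ay": 0, "az": 0, "gripper": 0}, {"x": 0, "y": 0, "z": 0, "ax": 0, "ay": 0, "az": 0, "gripper": 0}, {"x": 0, "y": 0, "z": 0, "ax": 0, "ay": 0, "az": 0, "gripper": 0}, {"x": 0, "y": 0, "z": 0, "ax": 0, "ay": 0, "az": 0, "gripper": 0}, {"x": 0, "y": 0, "z": 0, "ax": 0, "ay": 0, "az": 0, "gripper": 0}]}}

```text
t: 4.35
tool_pos: [0.5516, -0.169, 0.1292]
ee_rot: [[0.216, 0.976, 0.0], [0.976, -0.216, 0.0], [0.0, 0.0, -1.0]]
contact_force: [0.3, 0.2, -0.4]
width: 0.0004
grip_force: 0.0
```

The gripper closed fully with no grip force, so I need to look.

```bash
python3 - <<'E'
from h import *
o=get_obs(); print(o["t"],o["width"],o["grip_force"],o["contact_force"])
a=read_camera("scene");b=read_camera("side")
A=cv2.resize(a["image"][170:310,100:290],None,fx=3,fy=3);B=cv2.resize(b["image"][180:360,120:360],None,fx=1.67,fy=1.67)
H=420;B=cv2.resize(B,(230,172));B=cv2.resize(b["image"][210:384,140:300],(230,250))
im=np.zeros((600,800,3),np.uint8);im[:300,:400]=cv2.resize(a["image"][170:311,100:288],(400,300));im[:300,400:]=cv2.resize(b["image"][180:360,120:360],(400,300));w=read_camera("wrist");im[300:,:400]=cv2.resize(w["image"],(400,300))
save("d",im)
E
```

```text
4.35 0.00042296072468368746 0.0 [ 0.26780255  0.19236489 -0.37075035]
```

View pics/d.png

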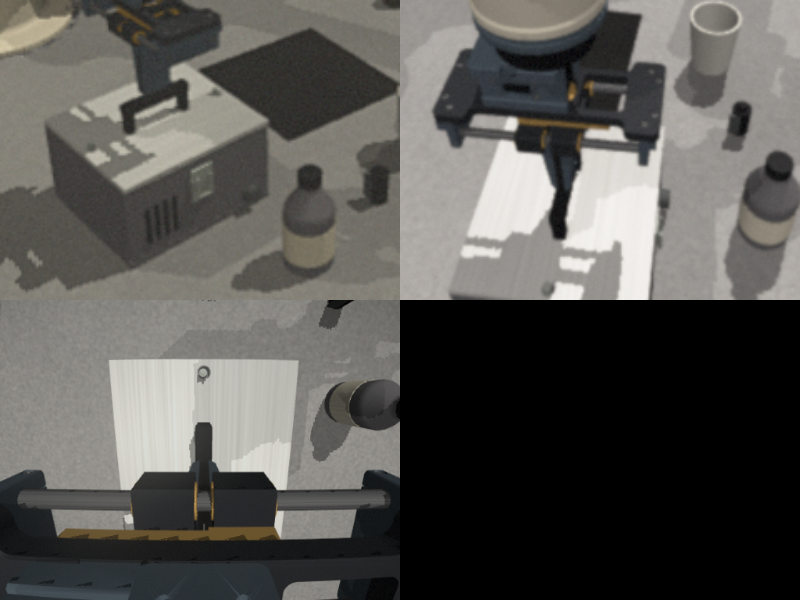

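The cover is still in place. In the scene crop the finger ends at about (150,85), above or behind the bar at (155,105), so I'll check the finger's position from depth.

```bash
python3 - <<'E'
from h import *
o=get_obs();T=o["tool_pos"];R=o["ee_rot"]
for n in("scene","side","wrist"):
    c=read_camera(n);P=cloud(c);Q=(P-T)@R   # tool frame
    near=(abs(Q[...,0])<.06)&(abs(Q[...,1])<.05)
    for lo in np.arange(-.09,.012,.006):
        m=near&(Q[...,2]>lo)&(Q[...,2]<=lo+.006)
        if m.sum()>3: print(n,"z",lo.round(3),m.sum(),"x",(np.percentile(Q[m][:,0],[3,50,97])*1000).round(),"y",(np.percentile(Q[m][:,1],[3,50,97])*1000).round(),c["image"][m].mean(0).round())
E
```

```text
scene z -0.09 22 x [-20. -16.  -5.] y [-9. 13. 15.] [54. 57. 56.]
scene z -0.084 22 x [-19. -16.  -2.] y [-8. 11. 16.] [53. 56. 56.]
scene z -0.078 25 x [-19. -16.  -3.] y [-8. 12. 15.] [54. 56. 56.]
scene z -0.072 23 x [-19. -17.  -2.] y [-8. 11. 14.] [54. 56. 57.]
scene z -0.066 25 x [-19. -15.  -0.] y [-10.  11.  15.] [56. 58. 58.]
scene z -0.06 32 x [-20.  -9.  15.] y [-7. 11. 14.] [63. 66. 65.]
scene z -0.054 34 x [-19. -11.  13.] y [-5. 10. 13.] [59. 62. 61.]
scene z -0.048 33 x [-19.  -5.  16.] y [-5. 10. 13.] [65. 67. 67.]
scene z -0.042 32 x [-18.  -6.  16.] y [-6.  9. 13.] [60. 62. 62.]
scene z -0.036 20 x [-18.  -9.  11.] y [-5.  8. 11.] [55. 56. 55.]
scene z -0.03 70 x [-46. -14.  40.] y [-4.  3.  9.] [52. 51. 48.]
scene z -0.024 87 x [-46.  -3.  38.] y [-6.  6.  9.] [47. 47. 43.]
scene z -0.018 63 x [-47.  -5.  38.] y [3. 7. 9.] [73. 72. 67.]
scene z -0.012 19 x [-45. -38.  41.] y [-4.  5.  8.] [66. 65. 61.]
scene z -0.006 21 x [-45. -33.  40.] y [1. 5. 8.] [61. 61. 57.]
scene z 0.0 26 x [-45. -34.  39.] y [-5.  4.  8.] [54. 53. 49.]
scene z 0.006 58 x [-54. -10.  42.] y
[... 1444 characters left out ...]
82 x [16. 16. 18.] y [-6.  0.  5.] [42. 44. 44.]
wrist z -0.06 125 x [16. 18. 18.] y [-10.   0.   9.] [49. 52. 54.]
wrist z -0.054 116 x [16. 18. 18.] y [-10.  -2.   9.] [53. 56. 58.]
wrist z -0.048 105 x [16. 18. 18.] y [-9.  0.  9.] [53. 56. 58.]
wrist z -0.042 85 x [16. 18. 18.] y [-9.  0.  8.] [57. 60. 61.]
wrist z -0.036 50 x [16. 17. 18.] y [-7. -0.  6.] [52. 54. 54.]
wrist z -0.03 1018 x [ 5. 30. 44.] y [-7. -1.  6.] [51. 51. 50.]
wrist z -0.024 44 x [20. 45. 45.] y [-8. -2.  6.] [68. 67. 66.]
wrist z -0.018 18 x [45. 45. 45.] y [-6. -0.  5.] [57. 57. 55.]
wrist z 0.0 15 x [43. 43. 43.] y [-6. -2.  5.] [61. 60. 58.]
wrist z 0.006 258 x [-3. 38. 58.] y [-48.  -2.  46.] [198. 197. 190.]
```

The fingers visibly end at tool z of about −0.033, with the bar below them, so the real fingertips sit about 3 cm short of the reported TCP. I'll go up and measure the tip offset in free air.

>>> {"fn": "move_arm", "kwargs": {"targets": [{"x": 0, "y": 0, "z": -0.03, "ax": 0, "ay": 0, "az": 0, "gripper": 0}, {"x": 0, "y": 0, "z": -0.06, "ax": 0, "ay": 0, "az": 0, "gripper": 0}, {"x": 0, "y": 0, "z": -0.06, "ax": 0, "ay": 0, "az": 0, "gripper": 0}]}}

```text
t: 5.03
tool_pos: [0.5528, -0.1695, 0.1913]
ee_rot: [[0.216, 0.976, 0.004], [0.976, -0.216, -0.002], [-0.001, 0.004, -1.0]]
contact_force: [0.2, -0.0, -0.9]
width: 0.0003
grip_force: 0.0
```

```bash
cat > tip.py <<'E'
from h import *
o=get_obs();T=o["tool_pos"];R=o["ee_rot"];print(o["t"],T.round(4),o["width"])
for n in("scene","side","wrist"):
    c=read_camera(n);P=cloud(c);Q=(P-T)@R
    near=(abs(Q[...,0])<.025)&(abs(Q[...,1])<.07)
    for lo in np.arange(-.07,.03,.005):
        m=near&(Q[...,2]>lo)&(Q[...,2]<=lo+.005)
        if m.sum()>3: print(n,"z",lo.round(3),m.sum(),"x",(np.percentile(Q[m][:,0],[3,50,97])*1000).round(),"y",(np.percentile(Q[m][:,1],[3,50,97])*1000).round())
E
python3 tip.py
```

```text
5.025 [ 0.5528 -0.1695  0.1913] 0.00028287232577018615
scene z -0.07 25 x [-20. -16.   1.] y [-8. 12. 14.]
scene z -0.065 26 x [-18.  -8.  14.] y [-8. 11. 14.]
scene z -0.06 33 x [-20.  -9.  11.] y [-7. 11. 14.]
scene z -0.055 35 x [-20.  -7.  13.] y [-6. 11. 13.]
scene z -0.05 24 x [-19.  -8.  13.] y [-4. 10. 13.]
scene z -0.045 30 x [-19.  -6.  13.] y [-5. 10. 14.]
scene z -0.04 26 x [-19.  -7.  12.] y [-5.  9. 13.]
scene z -0.035 21 x [-18.  -9.  14.] y [-5.  7. 10.]
side z -0.07 46 x [-18. -17.  -7.] y [-11.  -0.  11.]
side z -0.065 44 x [-18. -17.  -4.] y [-11.   1.  11.]
side z -0.06 41 x [-18. -17.   2.] y [-11.   2.  10.]
side z -0.055 46 x [-18. -17.   3.] y [-10.   1.  10.]
side z -0.05 37 x [-18. -17.  10.] y [-10.   2.   9.]
side z -0.045 40 x [-18. -17.  11.] y [-9.  4.  9.]
side z -0.04 33 x [-18. -17.   5.] y [-9.  1.  8.]
side z -0.035 21 x [-18. -17. -15.] y [-7. -1.  6.]
wrist z -0.07 78 x [16. 17. 18.] y [-7. -2.  3.]
wrist z -0.065 75 x [16. 17. 18.] y [-7. -1.  4.]
wrist z -0.06 65 x [16. 17. 18.] y [-7. -3.  4.]
wrist z -0.055 123 x [16. 18. 18.] y [-11.  -3.   8.]
wrist z -0.05 99 x [16. 18. 18.] y [-11.  -3.   8.]
wrist z -0.045 80 x [16. 18. 18.] y [-11.  -1.   7.]
wrist z -0.04 76 x [16. 18. 18.] y [-10.  -1.   7.]
wrist z -0.035 53 x [16. 18. 18.] y [-9. -3.  6.]
wrist z -0.03 13 x [16. 17. 18.] y [-7. -1.  3.]
```

The fingertips end 31 mm short of the reported TCP, so every target z will be 31 mm lower. I'll open, go down and grip again.

>>> {"fn": "move_arm", "kwargs": {"targets": [{"x": 0, "y": 0, "z": 0, "ax": 0, "ay": 0, "az": 0, "gripper": 0.6}, {"x": 0, "y": 0, "z": 0, "ax": 0, "ay": 0, "az": 0, "gripper": 0.6}, {"x": 0, "y": 0, "z": 0, "ax": 0, "ay": 0, "az": 0, "gripper": 0.6}, {"x": 0, "y": 0, "z": 0, "ax": 0, "ay": 0, "az": 0, "gripper": 0.6}, {"x": 0, "y": 0, "z": 0.01, "ax": 0, "ay": 0, "az": 0, "gripper": 0.6}, {"x": 0, "y": 0, "z": 0.03, "ax": 0, "ay": 0, "az": 0, "gripper": 0.6}, {"x": 0, "y": 0, "z": 0.05, "ax": 0, "ay": 0, "az": 0, "gripper": 0.6}, {"x": 0, "y": 0, "z": 0.07, "ax": 0, "ay": 0, "az": 0, "gripper": 0.6}, {"x": 0, "y": 0, "z": 0.085, "ax": 0, "ay": 0, "az": 0, "gripper": 0.6}, {"x": 0, "y": 0, "z": 0.091, "ax": 0, "ay": 0, "az": 0, "gripper": 0.6}, {"x": 0, "y": 0, "z": 0.091, "ax": 0, "ay": 0, "az": 0, "gripper": 0.6}]}}

```text
t: 6.55
tool_pos: [0.5516, -0.169, 0.0981]
ee_rot: [[0.216, 0.976, -0.0], [0.976, -0.216, 0.0], [0.0, -0.0, -1.0]]
contact_force: [0.2, -0.8, -0.1]
width: 0.0548
grip_force: 0.0
```

>>> {"fn": "move_arm", "kwargs": {"targets": [{"x": 0, "y": 0, "z": 0, "ax": 0, "ay": 0, "az": 0, "gripper": 0}, {"x": 0, "y": 0, "z": 0, "ax": 0, "ay": 0, "az": 0, "gripper": 0}, {"x": 0, "y": 0, "z": 0, "ax": 0, "ay": 0, "az": 0, "gripper": 0}, {"x": 0, "y": 0, "z": 0, "ax": 0, "ay": 0, "az": 0, "gripper": 0}, {"x": 0, "y": 0, "z": 0, "ax": 0, "ay": 0, "az": 0, "gripper": 0}, {"x": 0, "y": 0, "z": 0, "ax": 0, "ay": 0, "az": 0, "gripper": 0}, {"x": 0, "y": 0, "z": 0, "ax": 0, "ay": 0, "az": 0, "gripper": 0}, {"x": 0, "y": 0, "z": 0, "ax": 0, "ay": 0, "az": 0, "gripper": 0}, {"x": 0, "y": 0, "z": 0, "ax": 0, "ay": 0, "az": 0, "gripper": 0}], "squeeze": 35}}

```text
t: 7.68
tool_pos: [0.5516, -0.169, 0.0983]
ee_rot: [[0.216, 0.976, 0.0], [0.976, -0.216, -0.0], [-0.0, 0.0, -1.0]]
contact_force: [-1.3, 0.6, 5.6]
width: 0.0141
grip_force: 35.0
```

Gripped at 14.1 mm and 35 N. Lifting straight up.

>>> {"fn": "move_arm", "kwargs": {"targets": [{"x": 0, "y": 0, "z": -0.003, "ax": 0, "ay": 0, "az": 0, "gripper": 0}, {"x": 0, "y": 0, "z": -0.006, "ax": 0, "ay": 0, "az": 0, "gripper": 0}, {"x": 0, "y": 0, "z": -0.01, "ax": 0, "ay": 0, "az": 0, "gripper": 0}, {"x": 0, "y": 0, "z": -0.015, "ax": 0, "ay": 0, "az": 0, "gripper": 0}, {"x": 0, "y": 0, "z": -0.021, "ax": 0, "ay": 0, "az": 0, "gripper": 0}, {"x": 0, "y": 0, "z": -0.029, "ax": 0, "ay": 0, "az": 0, "gripper": 0}, {"x": 0, "y": 0, "z": -0.038, "ax": 0, "ay": 0, "az": 0, "gripper": 0}, {"x": 0, "y": 0, "z": -0.048, "ax": 0, "ay": 0, "az": 0, "gripper": 0}, {"x": 0, "y": 0, "z": -0.058, "ax": 0, "ay": 0, "az": 0, "gripper": 0}, {"x": 0, "y": 0, "z": -0.066, "ax": 0, "ay": 0, "az": 0, "gripper": 0}, {"x": 0, "y": 0, "z": -0.07, "ax": 0, "ay": 0, "az": 0, "gripper": 0}, {"x": 0, "y": 0, "z": -0.07, "ax": 0, "ay": 0, "az": 0, "gripper": 0}]}}

```text
t: 9.18
tool_pos: [0.5517, -0.169, 0.1684]
ee_rot: [[0.216, 0.976, 0.0], [0.976, -0.216, -0.0], [-0.0, 0.0, -1.0]]
contact_force: [0.0, 0.8, -3.9]
width: 0.014
grip_force: 35.0
```

```bash
python3 - <<'E'
from h import *
o=get_obs();T=o["tool_pos"];R=o["ee_rot"];print(o["t"],T.round(4),o["contact_force"].round(1),o["wrist_torque"].round(2),o["width"])
for n in("scene","side"):
    c=read_camera(n);P=cloud(c);z=P[...,2];x,y=P[...,0],P[...,1];I=c["image"].astype(int)
    m=big((abs(x-.55)<.15)&(abs(y+.17)<.15)&(abs(z-.186)<.012)&(I.sum(2)>200));print(n,rect(P,m),np.median(z[m]),end=" ")
    q=P[m];A=np.c_[q[:,:2],np.ones(len(q))];print("slope",np.linalg.lstsq(A,q[:,2],rcond=None)[0][:2].round(3))
    # refine mat
    r=(abs(z)<.012)&(abs(x-.53)<.2)&(abs(y-.15)<.2);Q=I.max(2)
    g=big(cv2.morphologyEx((r&(Q<60)).astype(np.uint8),cv2.MORPH_OPEN,np.ones((5,5))));print("mat",rect(P,g))
E
```

```text
9.175 [ 0.5517 -0.169   0.1684] [ 0.   0.8 -3.9] [ 0.02 -0.09  0.03] 0.013985181447030983
scene ([[552.6, -171.1], [205.1, 181.4], 77.3], 2758) 0.1852728691870008 slope [-0.003  0.002]
mat ([[531.8, 151.9], [222.3, 229.4], 74.0], 2112)
side ([[551.1, -169.7], [202.8, 176.2], 77.6], 9865) 0.1864300478111623 slope [-0.    -0.001]
mat ([[610.4, 211.3], [58.9, 102.8], 73.3], 487)
```

The plate is level, with its underside at about 0.180. Carrying it over to the mat centre at (0.531, 0.1525).

>>> {"fn": "move_arm", "kwargs": {"targets": [{"x": 0.006, "y": -0.002, "z": 0, "ax": 0, "ay": 0, "az": 0, "gripper": 0}, {"x": 0.02, "y": -0.006, "z": 0, "ax": 0, "ay": 0, "az": 0, "gripper": 0}, {"x": 0.042, "y": -0.012, "z": 0, "ax": 0, "ay": 0, "az": 0.5, "gripper": 0}, {"x": 0.066, "y": -0.019, "z": 0, "ax": 0, "ay": 0, "az": 1, "gripper": 0}, {"x": 0.09, "y": -0.026, "z": 0, "ax": 0, "ay": 0, "az": 1.5, "gripper": 0}, {"x": 0.114, "y": -0.033, "z": 0, "ax": 0, "ay": 0, "az": 2, "gripper": 0}, {"x": 0.138, "y": -0.04, "z": 0, "ax": 0, "ay": 0, "az": 2.5, "gripper": 0}, {"x": 0.162, "y": -0.047, "z": 0, "ax": 0, "ay": 0, "az": 3, "gripper": 0}, {"x": 0.186, "y": -0.054, "z": 0, "ax": 0, "ay": 0, "az": 3.5, "gripper": 0}, {"x": 0.21, "y": -0.061, "z": 0, "ax": 0, "ay": 0, "az": 4, "gripper": 0}, {"x": 0.234, "y": -0.068, "z": 0, "ax": 0, "ay": 0, "az": 4, "gripper": 0}, {"x": 0.256, "y": -0.074, "z": 0, "ax": 0, "ay": 0, "az": 4, "gripper": 0}, {"x": 0.276, "y": -0.08, "z": 0, "ax": 0, "ay": 0, "az": 4, "gripper": 0}, {"x": 0.292, "y": -0.085, "z": 0, "ax": 0, "ay": 0, "az": 4, "gripper": 0}, {"x": 0.304, "y": -0.088, "z": 0, "ax": 0, "ay": 0, "az": 4, "gripper": 0}, {"x": 0.31, "y": -0.09, "z": 0, "ax": 0, "ay": 0, "az": 4, "gripper": 0}, {"x": 0.31, "y": -0.09, "z": 0, "ax": 0, "ay": 0, "az": 4, "gripper": 0}, {"x": 0.31, "y": -0.09, "z": 0, "ax": 0, "ay": 0, "az": 4, "gripper": 0}]}}

```text
t: 11.52
tool_pos: [0.5307, 0.1526, 0.1682]
ee_rot: [[0.284, 0.959, -0.0], [0.959, -0.284, -0.0], [-0.0, -0.0, -1.0]]
contact_force: [0.1, 0.4, -3.0]
width: 0.0135
grip_force: 35.0
```

>>> {"fn": "move_arm", "kwargs": {"targets": [{"x": 0, "y": 0, "z": 0.01, "ax": 0, "ay": 0, "az": 0, "gripper": 0}, {"x": 0, "y": 0, "z": 0.03, "ax": 0, "ay": 0, "az": 0, "gripper": 0}, {"x": 0, "y": 0, "z": 0.05, "ax": 0, "ay": 0, "az": 0, "gripper": 0}, {"x": 0, "y": 0, "z": 0.07, "ax": 0, "ay": 0, "az": 0, "gripper": 0}, {"x": 0, "y": 0, "z": 0.09, "ax": 0, "ay": 0, "az": 0, "gripper": 0}, {"x": 0, "y": 0, "z": 0.108, "ax": 0, "ay": 0, "az": 0, "gripper": 0}, {"x": 0, "y": 0, "z": 0.124, "ax": 0, "ay": 0, "az": 0, "gripper": 0}, {"x": 0, "y": 0, "z": 0.138, "ax": 0, "ay": 0, "az": 0, "gripper": 0}, {"x": 0, "y": 0, "z": 0.15, "ax": 0, "ay": 0, "az": 0, "gripper": 0}, {"x": 0, "y": 0, "z": 0.157, "ax": 0, "ay": 0, "az": 0, "gripper": 0}, {"x": 0, "y": 0, "z": 0.16, "ax": 0, "ay": 0, "az": 0, "gripper": 0}, {"x": 0, "y": 0, "z": 0.16, "ax": 0, "ay": 0, "az": 0, "gripper": 0}, {"x": 0, "y": 0, "z": 0.16, "ax": 0, "ay": 0, "az": 0, "gripper": 0}]}}

```text
t: 13.15
tool_pos: [0.531, 0.1531, 0.0086]
ee_rot: [[0.284, 0.959, 0.001], [0.959, -0.284, 0.0], [0.0, 0.001, -1.0]]
contact_force: [-0.7, 0.7, -2.8]
width: 0.0138
grip_force: 35.0
```

```bash
python3 - <<'E'
from h import *
o=get_obs();T=o["tool_pos"];R=o["ee_rot"];print(o["t"],T.round(4),o["contact_force"].round(1),o["wrist_torque"].round(2),o["width"])
im=np.zeros((300,800,3),np.uint8)
for i,n in enumerate(("scene","side")):
    c=read_camera(n);P=cloud(c);z=P[...,2];x,y=P[...,0],P[...,1];I=c["image"].astype(int)
    m=big((abs(x-.53)<.15)&(abs(y-.15)<.15)&(abs(z-.028)<.012)&(I.sum(2)>200));print(n,rect(P,m),np.median(z[m]))
    im[:,400*i:400*i+400]=cv2.resize(c["image"],(400,300))
save("p",im)
E
```

```text
13.15 [0.531  0.1531 0.0086] [-0.7  0.7 -2.8] [-0.05 -0.05  0.02] 0.013826578848499322
scene ([[531.5, 151.6], [206.2, 181.3], 72.8], 1600) 0.025240214323203947
side ([[530.1, 151.6], [205.5, 177.2], 73.7], 3360) 0.026371854234650438
```

View pics/p.png

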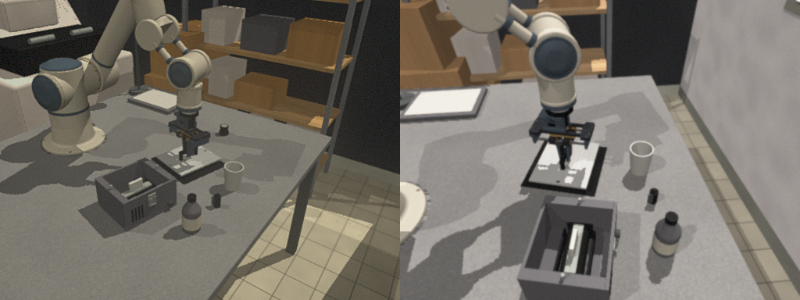

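The plate hangs level and centred over the mat (at about (565,167) in the side half). The open tank shows the rack's white tab at (575,245). Lowering the last 16 mm gently.

>>> {"fn": "move_arm", "kwargs": {"targets": [{"x": 0, "y": 0, "z": 0.004, "ax": 0, "ay": 0, "az": 0, "gripper": 0}, {"x": 0, "y": 0, "z": 0.008, "ax": 0, "ay": 0, "az": 0, "gripper": 0}, {"x": 0, "y": 0, "z": 0.011, "ax": 0, "ay": 0, "az": 0, "gripper": 0}, {"x": 0, "y": 0, "z": 0.013, "ax": 0, "ay": 0, "az": 0, "gripper": 0}, {"x": 0, "y": 0, "z": 0.014, "ax": 0, "ay": 0, "az": 0, "gripper": 0}, {"x": 0, "y": 0, "z": 0.015, "ax": 0, "ay": 0, "az": 0, "gripper": 0}, {"x": 0, "y": 0, "z": 0.0155, "ax": 0, "ay": 0, "az": 0, "gripper": 0}, {"x": 0, "y": 0, "z": 0.0155, "ax": 0, "ay": 0, "az": 0, "gripper": 0}]}}

```text
t: 14.25
tool_pos: [0.5307, 0.1531, -0.0073]
ee_rot: [[0.284, 0.959, 0.0], [0.959, -0.284, 0.0], [0.0, 0.0, -1.0]]
contact_force: [0.0, 0.9, -2.7]
width: 0.0136
grip_force: 35.0
```

>>> {"fn": "move_arm", "kwargs": {"targets": [{"x": 0, "y": 0, "z": 0.0005, "ax": 0, "ay": 0, "az": 0, "gripper": 0}, {"x": 0, "y": 0, "z": 0.001, "ax": 0, "ay": 0, "az": 0, "gripper": 0}, {"x": 0, "y": 0, "z": 0.001, "ax": 0, "ay": 0, "az": 0, "gripper": 0}]}}

```text
t: 14.62
tool_pos: [0.5308, 0.1531, -0.0077]
ee_rot: [[0.284, 0.959, 0.0], [0.959, -0.284, 0.0], [0.0, 0.0, -1.0]]
contact_force: [-2.5, -0.7, 10.7]
width: 0.0141
grip_force: 35.0
```

In contact at 10.7 N upward. Opening, then rising.

>>> {"fn": "move_arm", "kwargs": {"targets": [{"x": 0, "y": 0, "z": 0.0005, "ax": 0, "ay": 0, "az": 0, "gripper": 0.6}, {"x": 0, "y": 0, "z": 0.0005, "ax": 0, "ay": 0, "az": 0, "gripper": 0.6}, {"x": 0, "y": 0, "z": 0.0005, "ax": 0, "ay": 0, "az": 0, "gripper": 0.6}, {"x": 0, "y": 0, "z": 0.0005, "ax": 0, "ay": 0, "az": 0, "gripper": 0.6}, {"x": 0, "y": 0, "z": 0.0005, "ax": 0, "ay": 0, "az": 0, "gripper": 0.6}, {"x": 0, "y": 0, "z": 0.0005, "ax": 0, "ay": 0, "az": 0, "gripper": 0.6}, {"x": 0, "y": 0, "z": -0.01, "ax": 0, "ay": 0, "az": 0, "gripper": 0.6}, {"x": 0, "y": 0, "z": -0.03, "ax": 0, "ay": 0, "az": 0, "gripper": 0.6}, {"x": 0, "y": 0, "z": -0.06, "ax": 0, "ay": 0, "az": 0, "gripper": 0.6}, {"x": 0, "y": 0, "z": -0.1, "ax": 0, "ay": 0, "az": 0, "gripper": 0.6}, {"x": 0, "y": 0, "z": -0.14, "ax": 0, "ay": 0, "az": 0, "gripper": 0.6}, {"x": 0, "y": 0, "z": -0.18, "ax": 0, "ay": 0, "az": 0, "gripper": 0.6}, {"x": 0, "y": 0, "z": -0.2, "ax": 0, "ay": 0, "az": 0, "gripper": 0.6}, {"x": 0, "y": 0, "z": -0.2, "ax": 0, "ay": 0, "az": 0, "gripper": 0.6}]}}

```text
t: 16.38
tool_pos: [0.5315, 0.1532, 0.1938]
ee_rot: [[0.284, 0.959, 0.003], [0.959, -0.284, 0.001], [0.002, 0.003, -1.0]]
contact_force: [-0.0, 0.3, -0.9]
width: 0.0544
grip_force: 0.0
```

```bash
python3 - <<'E'
from h import *
o=get_obs();T=o["tool_pos"];R=o["ee_rot"];print(o["t"],T.round(4),o["width"])
for n in ("scene","side"):
    c=read_camera(n);P=cloud(c);z=P[...,2];x,y=P[...,0],P[...,1];I=c["image"].astype(int)
    m=big((abs(x-.53)<.15)&(abs(y-.15)<.15)&(abs(z-.01)<.009)&(I.sum(2)>200));print(n,"cover",rect(P,m),np.median(z[m]))
    s=(abs(x-.5515)<.07)&(abs(y+.17)<.07)&(z>.085)&(z<.112)
    if s.sum()>9:s=big(s);print("tab",rect(P,s),np.median(z[s]),np.nanmax(z[s]))
E
```

```text
16.375 [0.5315 0.1532 0.1938] 0.054445509576671755
scene cover ([[528.0, 162.0], [224.7, 197.1], 73.8], 1861) 0.008875884422751668
tab ([[552.3, -173.8], [49.3, 15.2], 76.0], 133) 0.09577262696475086 0.10286012999773941
side cover ([[523.2, 180.9], [256.5, 210.9], 73.9], 4081) 0.010003707559349317
tab ([[550.9, -172.8], [48.7, 10.4], 78.4], 220) 0.10203466400321376 0.10489764969961934
```

The cover lies flat on the mat with its top at 10 mm. Moving above the tab, at about (0.551, −0.173).

>>> {"fn": "move_arm", "kwargs": {"targets": [{"x": -0.015, "y": 0.005, "z": -0.02, "ax": 0, "ay": 0, "az": 0, "gripper": 0.6}, {"x": -0.05, "y": 0.018, "z": -0.03, "ax": 0, "ay": 0, "az": -1, "gripper": 0.6}, {"x": -0.09, "y": 0.033, "z": -0.03, "ax": 0, "ay": 0, "az": -2, "gripper": 0.6}, {"x": -0.13, "y": 0.048, "z": -0.03, "ax": 0, "ay": 0, "az": -3, "gripper": 0.6}, {"x": -0.17, "y": 0.062, "z": -0.03, "ax": 0, "ay": 0, "az": -4, "gripper": 0.6}, {"x": -0.21, "y": 0.077, "z": -0.03, "ax": 0, "ay": 0, "az": -4, "gripper": 0.6}, {"x": -0.25, "y": 0.091, "z": -0.03, "ax": 0, "ay": 0, "az": -4, "gripper": 0.6}, {"x": -0.285, "y": 0.104, "z": -0.03, "ax": 0, "ay": 0, "az": -4, "gripper": 0.6}, {"x": -0.307, "y": 0.112, "z": -0.03, "ax": 0, "ay": 0, "az": -4, "gripper": 0.6}, {"x": -0.307, "y": 0.112, "z": -0.03, "ax": 0, "ay": 0, "az": -4, "gripper": 0.6}, {"x": -0.307, "y": 0.112, "z": -0.03, "ax": 0, "ay": 0, "az": -4, "gripper": 0.6}, {"x": -0.307, "y": 0.112, "z": -0.03, "ax": 0, "ay": 0, "az": -4, "gripper": 0.6}]}}

```text
t: 17.98
tool_pos: [0.551, -0.172, 0.2217]
ee_rot: [[0.215, 0.977, -0.0], [0.977, -0.215, 0.0], [0.0, -0.0, -1.0]]
contact_force: [-0.3, -0.7, -0.2]
width: 0.0545
grip_force: 0.0
```

```bash
python3 - <<'E'
from h import *
o=get_obs();T=o["tool_pos"];R=o["ee_rot"];print(o["t"],T.round(4),o["ee_rot"].round(3))
im=np.zeros((300,800,3),np.uint8)
for i,n in enumerate(("wrist","side")):
    c=read_camera(n);P=cloud(c);z=P[...,2];x,y=P[...,0],P[...,1]
    s=(abs(x-.5515)<.07)&(abs(y+.17)<.07)&(z>.09)&(z<.112)
    if s.sum()>9:
        s=big(s);r=rect(P,s);print(n,"tab",r,np.median(z[s]));print("in tool",((np.array([*r[0][0],100])/1000-T)@R).round(4))
    im[:,400*i:400*i+400]=cv2.resize(c["image"],(400,300))
    if n=="side":
        m=big((abs(x-.53)<.15)&(abs(y-.15)<.15)&(z>.0075)&(z<.03)&(c["image"].astype(int).sum(2)>330));print("cover",rect(P,m),np.median(z[m]))
save("t",im)
E
```

```text
17.975 [ 0.551  -0.172   0.2217] [[ 0.215  0.977 -0.   ]
 [ 0.977 -0.215  0.   ]
 [ 0.    -0.    -1.   ]]
wrist tab ([[551.2, -170.3], [49.3, 9.5], 77.7], 365) 0.1016098653055233
in tool [ 1.700e-03 -1.000e-04  1.217e-01]
side tab ([[550.8, -173.0], [48.1, 10.5], 78.4], 199) 0.10207631345418189
in tool [-1.100e-03  1.000e-04  1.217e-01]
cover ([[523.9, 80.7], [67.3, 95.8], 77.8], 654) 0.010224233339917732
```

View pics/t.png

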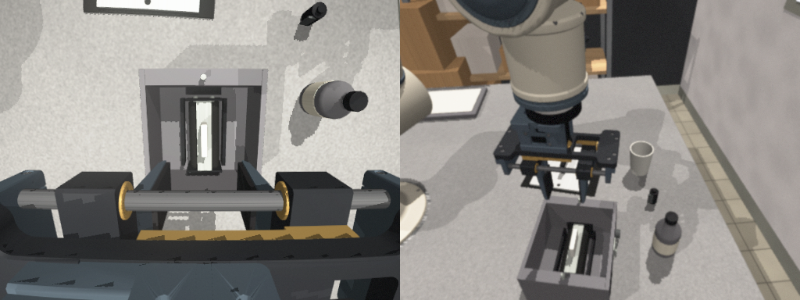

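The tab sits midway between the fingers (wrist half, about (205,140)), within 2 mm, and the cover lies on the mat. Going down to a true tip height of 74 mm and gripping.

>>> {"fn": "move_arm", "kwargs": {"targets": [{"x": 0, "y": 0, "z": 0.015, "ax": 0, "ay": 0, "az": 0, "gripper": 0.6}, {"x": 0, "y": 0, "z": 0.045, "ax": 0, "ay": 0, "az": 0, "gripper": 0.6}, {"x": 0, "y": 0, "z": 0.075, "ax": 0, "ay": 0, "az": 0, "gripper": 0.6}, {"x": 0, "y": 0, "z": 0.105, "ax": 0, "ay": 0, "az": 0, "gripper": 0.6}, {"x": 0, "y": 0, "z": 0.13, "ax": 0, "ay": 0, "az": 0, "gripper": 0.6}, {"x": 0, "y": 0, "z": 0.15, "ax": 0, "ay": 0, "az": 0, "gripper": 0.6}, {"x": 0, "y": 0, "z": 0.165, "ax": 0, "ay": 0, "az": 0, "gripper": 0.6}, {"x": 0, "y": 0, "z": 0.175, "ax": 0, "ay": 0, "az": 0, "gripper": 0.6}, {"x": 0, "y": 0, "z": 0.179, "ax": 0, "ay": 0, "az": 0, "gripper": 0.6}, {"x": 0, "y": 0, "z": 0.179, "ax": 0, "ay": 0, "az": 0, "gripper": 0.6}]}}

```text
t: 19.32
tool_pos: [0.5512, -0.1731, 0.0429]
ee_rot: [[0.216, 0.976, 0.0], [0.976, -0.216, -0.0], [-0.0, 0.0, -1.0]]
contact_force: [0.4, 0.2, 0.6]
width: 0.0546
grip_force: 0.0
```

>>> {"fn": "move_arm", "kwargs": {"targets": [{"x": 0, "y": 0, "z": 0, "ax": 0, "ay": 0, "az": 0, "gripper": 0}, {"x": 0, "y": 0, "z": 0, "ax": 0, "ay": 0, "az": 0, "gripper": 0}, {"x": 0, "y": 0, "z": 0, "ax": 0, "ay": 0, "az": 0, "gripper": 0}, {"x": 0, "y": 0, "z": 0, "ax": 0, "ay": 0, "az": 0, "gripper": 0}, {"x": 0, "y": 0, "z": 0, "ax": 0, "ay": 0, "az": 0, "gripper": 0}, {"x": 0, "y": 0, "z": 0, "ax": 0, "ay": 0, "az": 0, "gripper": 0}, {"x": 0, "y": 0, "z": 0, "ax": 0, "ay": 0, "az": 0, "gripper": 0}, {"x": 0, "y": 0, "z": 0, "ax": 0, "ay": 0, "az": 0, "gripper": 0}, {"x": 0, "y": 0, "z": 0, "ax": 0, "ay": 0, "az": 0, "gripper": 0}, {"x": 0, "y": 0, "z": 0, "ax": 0, "ay": 0, "az": 0, "gripper": 0}], "squeeze": 45}}

```text
t: 20.58
tool_pos: [0.551, -0.1731, 0.0427]
ee_rot: [[0.216, 0.976, 0.0], [0.976, -0.216, 0.0], [0.0, 0.0, -1.0]]
contact_force: [0.5, -0.3, 3.1]
width: 0.0099
grip_force: 45.0
```

Gripped at 9.9 mm and 45 N. Lifting 152 mm straight up, slowly at first.

>>> {"fn": "move_arm", "kwargs": {"targets": [{"x": 0, "y": 0, "z": -0.002, "ax": 0, "ay": 0, "az": 0, "gripper": 0}, {"x": 0, "y": 0, "z": -0.005, "ax": 0, "ay": 0, "az": 0, "gripper": 0}, {"x": 0, "y": 0, "z": -0.01, "ax": 0, "ay": 0, "az": 0, "gripper": 0}, {"x": 0, "y": 0, "z": -0.016, "ax": 0, "ay": 0, "az": 0, "gripper": 0}, {"x": 0, "y": 0, "z": -0.023, "ax": 0, "ay": 0, "az": 0, "gripper": 0}, {"x": 0, "y": 0, "z": -0.031, "ax": 0, "ay": 0, "az": 0, "gripper": 0}, {"x": 0, "y": 0, "z": -0.04, "ax": 0, "ay": 0, "az": 0, "gripper": 0}, {"x": 0, "y": 0, "z": -0.05, "ax": 0, "ay": 0, "az": 0, "gripper": 0}, {"x": 0, "y": 0, "z": -0.061, "ax": 0, "ay": 0, "az": 0, "gripper": 0}, {"x": 0, "y": 0, "z": -0.072, "ax": 0, "ay": 0, "az": 0, "gripper": 0}, {"x": 0, "y": 0, "z": -0.084, "ax": 0, "ay": 0, "az": 0, "gripper": 0}, {"x": 0, "y": 0, "z": -0.096, "ax": 0, "ay": 0, "az": 0, "gripper": 0}, {"x": 0, "y": 0, "z": -0.108, "ax": 0, "ay": 0, "az": 0, "gripper": 0}, {"x": 0, "y": 0, "z": -0.12, "ax": 0, "ay": 0, "az": 0, "gripper": 0}, {"x": 0, "y": 0, "z": -0.131, "ax": 0, "ay": 0, "az": 0, "gripper": 0}, {"x": 0, "y": 0, "z": -0.14, "ax": 0, "ay": 0, "az": 0, "gripper": 0}, {"x": 0, "y": 0, "z": -0.147, "ax": 0, "ay": 0, "az": 0, "gripper": 0}, {"x": 0, "y": 0, "z": -0.151, "ax": 0, "ay": 0, "az": 0, "gripper": 0}, {"x": 0, "y": 0, "z": -0.152, "ax": 0, "ay": 0, "az": 0, "gripper": 0}, {"x": 0, "y": 0, "z": -0.152, "ax": 0, "ay": 0, "az": 0, "gripper": 0}]}}

```text
t: 23.08
tool_pos: [0.5509, -0.173, 0.1945]
ee_rot: [[0.216, 0.976, -0.0], [0.976, -0.216, 0.0], [0.0, -0.0, -1.0]]
contact_force: [0.3, -1.0, -3.7]
width: 0.0096
grip_force: 45.0
```

```bash
python3 - <<'E'
from h import *
o=get_obs();T=o["tool_pos"];R=o["ee_rot"];print(o["t"],T.round(4),o["contact_force"].round(1),o["wrist_torque"].round(2),o["width"],o["grip_force"])
im=np.zeros((300,800,3),np.uint8)
for i,n in enumerate(("scene","side")):
    c=read_camera(n);P=cloud(c);z=P[...,2];x,y=P[...,0],P[...,1]
    Q=(P-T)@R
    s=big((abs(Q[...,0])<.072)&(abs(Q[...,1])<.04)&(z>.14)&(z<.222)&(P[...,2]>.14))
    print(n,"rack z lo by tool x:",[(a,np.percentile(z[s&(abs(Q[...,0]*1000-a)<8)],[1,99]).round(4)) for a in(-58,-30,0,30,58) if (s&(abs(Q[...,0]*1000-a)<8)).sum()>5])
    im[:,400*i:400*i+400]=cv2.resize(c["image"][90:375,60:440],(400,300))
save("f",im)
E
```

```text
23.075 [ 0.5509 -0.173   0.1945] [ 0.3 -1.  -3.7] [-0.   -0.1  -0.03] 0.009591509796678858 44.98941242694855
scene rack z lo by tool x: [(-58, array([0.1606, 0.22  ])), (-30, array([0.169 , 0.2215])), (0, array([0.1685, 0.2205])), (30, array([0.1689, 0.2212])), (58, array([0.1611, 0.2208]))]
side rack z lo by tool x: [(-58, array([0.1622, 0.2214])), (-30, array([0.1784, 0.2217])), (0, array([0.1768, 0.22  ])), (30, array([0.1764, 0.2215])), (58, array([0.1628, 0.2133]))]
```

View pics/f.png

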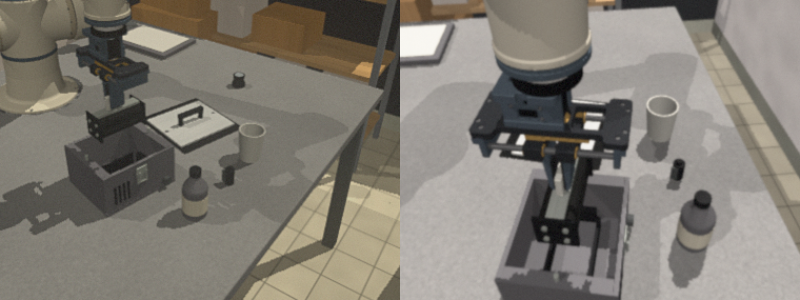

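The rack hangs level over the tank with its underside at about 0.161 at both ends. The cover lies centred on the mat with its handle up (scene half, about (193,122)). Now holding still.

>>> {"fn": "move_arm", "kwargs": {"targets": [{"x": 0, "y": 0, "z": 0, "ax": 0, "ay": 0, "az": 0, "gripper": 0}, {"x": 0, "y": 0, "z": 0, "ax": 0, "ay": 0, "az": 0, "gripper": 0}, {"x": 0, "y": 0, "z": 0, "ax": 0, "ay": 0, "az": 0, "gripper": 0}, {"x": 0, "y": 0, "z": 0, "ax": 0, "ay": 0, "az": 0, "gripper": 0}, {"x": 0, "y": 0, "z": 0, "ax": 0, "ay": 0, "az": 0, "gripper": 0}, {"x": 0, "y": 0, "z": 0, "ax": 0, "ay": 0, "az": 0, "gripper": 0}, {"x": 0, "y": 0, "z": 0, "ax": 0, "ay": 0, "az": 0, "gripper": 0}, {"x": 0, "y": 0, "z": 0, "ax": 0, "ay": 0, "az": 0, "gripper": 0}, {"x": 0, "y": 0, "z": 0, "ax": 0, "ay": 0, "az": 0, "gripper": 0}, {"x": 0, "y": 0, "z": 0, "ax": 0, "ay": 0, "az": 0, "gripper": 0}, {"x": 0, "y": 0, "z": 0, "ax": 0, "ay": 0, "az": 0, "gripper": 0}, {"x": 0, "y": 0, "z": 0, "ax": 0, "ay": 0, "az": 0, "gripper": 0}, {"x": 0, "y": 0, "z": 0, "ax": 0, "ay": 0, "az": 0, "gripper": 0}, {"x": 0, "y": 0, "z": 0, "ax": 0, "ay": 0, "az": 0, "gripper": 0}, {"x": 0, "y": 0, "z": 0, "ax": 0, "ay": 0, "az": 0, "gripper": 0}, {"x": 0, "y": 0, "z": 0, "ax": 0, "ay": 0, "az": 0, "gripper": 0}, {"x": 0, "y": 0, "z": 0, "ax": 0, "ay": 0, "az": 0, "gripper": 0}, {"x": 0, "y": 0, "z": 0, "ax": 0, "ay": 0, "az": 0, "gripper": 0}, {"x": 0, "y": 0, "z": 0, "ax": 0, "ay": 0, "az": 0, "gripper": 0}, {"x": 0, "y": 0, "z": 0, "ax": 0, "ay": 0, "az": 0, "gripper": 0}]}}

```text
t: 25.68
tool_pos: [0.551, -0.1731, 0.1947]
ee_rot: [[0.216, 0.976, -0.0], [0.976, -0.216, 0.0], [0.0, -0.0, -1.0]]
contact_force: [-0.4, -0.5, -4.5]
width: 0.0095
grip_force: 45.0
```

>>> {"fn": "move_arm", "kwargs": {"targets": [{"x": 0, "y": 0, "z": 0, "ax": 0, "ay": 0, "az": 0, "gripper": 0}, {"x": 0, "y": 0, "z": 0, "ax": 0, "ay": 0, "az": 0, "gripper": 0}, {"x": 0, "y": 0, "z": 0, "ax": 0, "ay": 0, "az": 0, "gripper": 0}, {"x": 0, "y": 0, "z": 0, "ax": 0, "ay": 0, "az": 0, "gripper": 0}, {"x": 0, "y": 0, "z": 0, "ax": 0, "ay": 0, "az": 0, "gripper": 0}, {"x": 0, "y": 0, "z": 0, "ax": 0, "ay": 0, "az": 0, "gripper": 0}, {"x": 0, "y": 0, "z": 0, "ax": 0, "ay": 0, "az": 0, "gripper": 0}, {"x": 0, "y": 0, "z": 0, "ax": 0, "ay": 0, "az": 0, "gripper": 0}, {"x": 0, "y": 0, "z": 0, "ax": 0, "ay": 0, "az": 0, "gripper": 0}, {"x": 0, "y": 0, "z": 0, "ax": 0, "ay": 0, "az": 0, "gripper": 0}, {"x": 0, "y": 0, "z": 0, "ax": 0, "ay": 0, "az": 0, "gripper": 0}, {"x": 0, "y": 0, "z": 0, "ax": 0, "ay": 0, "az": 0, "gripper": 0}, {"x": 0, "y": 0, "z": 0, "ax": 0, "ay": 0, "az": 0, "gripper": 0}, {"x": 0, "y": 0, "z": 0, "ax": 0, "ay": 0, "az": 0, "gripper": 0}, {"x": 0, "y": 0, "z": 0, "ax": 0, "ay": 0, "az": 0, "gripper": 0}, {"x": 0, "y": 0, "z": 0, "ax": 0, "ay": 0, "az": 0, "gripper": 0}]}}

```text
t: 27.68
tool_pos: [0.551, -0.1731, 0.1947]
ee_rot: [[0.216, 0.976, -0.0], [0.976, -0.216, 0.0], [0.0, -0.0, -1.0]]
contact_force: [-0.4, 0.3, -4.1]
width: 0.0099
grip_force: 45.0
```

```bash
python3 -c "
from bench import *
o=get_obs();print(o['t'],o['tool_pos'],o['width'],o['grip_force'],o['contact_force'])
print(job_done())"
```

```text
27.675 [ 0.55103263 -0.17307599  0.19470324] 0.009929282031198904 44.98950898647308 [-0.41244517  0.25058662 -4.11740055]
the job is handed in; nothing more can be done
None
```

Job handed in at 27.7 s: the cover lies flat, handle up, in the middle of the mat, and the rack was still gripped level about 5 cm above the tank's rim after a hold of over 4 s; the first handle grasp closed on air because the fingertips sit 31 mm short of the reported TCP, and I corrected for that.

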